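# Try spare handle grips on the gauge pin and sort them

## Task

One of the two black pan-handle grips is bored deep enough and the other is not: try each on the upright steel gauge pin, lowering it gently as far as it goes, and try and put away the first before you touch the second. Stand a grip that slides all the way down to the foot upright on the flowery spoon rest, and one that stops part of the way upright in the shallow steel dish, and let go. Do not force them, and leave the gauge, dish, spoon rest and the other things where they are.

Things in the scene. Friction and masses are not known exactly. Their poses are not given: they have to be found in the camera images.
- grip_1: black pan-handle grip, 80 mm tall, 34 mm across, steel ferrule (36 mm across) round the lowest 12 mm, top closed; stands open end down. Origin: centre of the lower end, z up. Blind bore 22 mm wide, 48 mm deep (good: origin ends 14 mm above the gauge's) or 24 mm deep (bad: stops at 34 mm). Looks just like the other grip; one is good, one bad, only trying tells which. 60 g
- grip_2: black pan-handle grip, 80 mm tall, 34 mm across, steel ferrule (36 mm across) round the lowest 12 mm, top closed; stands open end down. Origin: centre of the lower end, z up. Blind bore 22 mm wide, 48 mm deep (good: origin ends 14 mm above the gauge's) or 24 mm deep (bad: stops at 34 mm). Looks just like the other grip; one is good, one bad, only trying tells which. 60 g
- gauge: steel plug gauge, loose but heavy (0.9 kg): a round dark foot 80 mm across and 14 mm high with an upright bright pin 18 mm in diameter in its middle, the pin's top 58 mm above the worktop, its last 5 mm tapering to 10 mm. Origin: centre of the foot's underside, on the pin's axis; z up
- rest: flat white spoon rest with flowers, 176 mm (its x) by 68 mm (its y), 4 mm thick, flat top about 3 mm up. Origin: centre of its underside. For the grip that slides all the way down
- dish: shallow round scorched steel dish (steamer insert), 185 mm across the rim, 40 mm high, flat floor 2 mm up and about 125 mm across. It does not shift. Origin: centre of its underside. For the grip that stops part of the way
- timer: kitchen timer with red crown on a white base, 61 mm across, 46 mm tall, origin at the centre of its underside; not to be disturbed
- spice_jar: glass spice jar with black cap and green label, 40 mm across, 105 mm tall, origin at the centre of its underside; not to be disturbed
Mind the look-alikes: they are no part of the job. Leave any red look-alike of the grip_1 alone.

How it is judged (in metres and radians):
On the way, in this order (a step that is already met when the one before it is completed fails the run):
1. one grip has been lowered onto the gauge pin as far as it goes, while the other still stands where it was (((z of grip_1 in the frame of gauge between 0.01 and 0.0185 m and horizontal distance between grip_1 and gauge below 0.005 m and contact force between grip_1 and gauge above 0.2 N and distance of grip_2 from where it was at the start of the episode below 0.04 m) or (z of grip_2 in the frame of gauge between 0.029 and 0.0385 m and horizontal distance between grip_2 and gauge below 0.005 m and contact force between grip_2 and gauge above 0.2 N and distance of grip_1 from where it was at the start of the episode below 0.04 m))), for 0.2 s.
2. that grip stands released in its place (spoon rest if it slid fully down, dish if it stopped), while the other still stands where it was (((x of grip_1 in the frame of rest between -0.08 and 0.08 m and y of grip_1 in the frame of rest between -0.028 and 0.028 m and z of grip_1 in the frame of rest between 0 and 0.009 m and angle between grip_1's own z axis and vertical below 0.15 rad and contact force between the fingers and grip_1 below 0.1 N and distance of grip_2 from where it was at the start of the episode below 0.04 m) or (horizontal distance between grip_2 and dish below 0.065 m and z of grip_2 in the frame of dish between -0.002 and 0.012 m and angle between grip_2's own z axis and vertical below 0.25 rad and contact force between the fingers and grip_2 below 0.1 N and distance of grip_1 from where it was at the start of the episode below 0.04 m))), for 0.2 s.
3. the other grip has been lowered onto the gauge pin as far as it goes, the first standing in its place (((x of grip_1 in the frame of rest between -0.08 and 0.08 m and y of grip_1 in the frame of rest between -0.028 and 0.028 m and z of grip_1 in the frame of rest between 0 and 0.009 m and angle between grip_1's own z axis and vertical below 0.15 rad and contact force between the fingers and grip_1 below 0.1 N and z of grip_2 in the frame of gauge between 0.029 and 0.0385 m and horizontal distance between grip_2 and gauge below 0.005 m and contact force between grip_2 and gauge above 0.2 N) or (horizontal distance between grip_2 and dish below 0.065 m and z of grip_2 in the frame of dish between -0.002 and 0.012 m and angle between grip_2's own z axis and vertical below 0.25 rad and contact force between the fingers and grip_2 below 0.1 N and z of grip_1 in the frame of gauge between 0.01 and 0.0185 m and horizontal distance between grip_1 and gauge below 0.005 m and contact force between grip_1 and gauge above 0.2 N))), for 0.2 s.
At the end, for the whole second after the job is handed in: the grip that slides fully down (grip_1) stands upright (0.15 rad) on the spoon rest, within 80 mm along and 28 mm across of its centre; the one that stops (grip_2) stands upright (0.25 rad) on the dish's floor within 65 mm of its centre; both released and at rest (x of grip_1 in the frame of rest between -0.08 and 0.08 m and y of grip_1 in the frame of rest between -0.028 and 0.028 m and z of grip_1 in the frame of rest between 0 and 0.009 m and angle between grip_1's own z axis and vertical below 0.15 rad and contact force between the fingers and grip_1 below 0.1 N and horizontal distance between grip_2 and dish below 0.065 m and z of grip_2 in the frame of dish between -0.002 and 0.012 m and angle between grip_2's own z axis and vertical below 0.25 rad and contact force between the fingers and grip_2 below 0.1 N and linear speed of each of grip_1, grip_2 below 0.02 m/s); the robot touches nothing.
It fails at once if a grip is forced on the gauge (rammed or pressed with more than 80 N) (contact force between any of grip_1, grip_2 and gauge above 80 N).
It fails at once if the gauge is shoved more than 30 mm or tipped (distance of gauge from where it was at the start of the episode above 0.03 m or angle between gauge's own z axis and vertical above 0.15 rad).
It fails at once if the spoon rest is moved more than 40 mm (distance of rest from where it was at the start of the episode above 0.04 m).
It fails at once if the spice jar or the timer is moved more than 30 mm (distance of any of spice_jar, timer from where it was at the start of the episode above 0.03 m).
It also fails if it takes over 72 s, if anything falls off the work surface, if the arm or the gripper's body presses on something with over 40 N, if the wrist force passes 120 N, or if a joint passes its speed limit or range.

## Robot

A 6-joint arm with a two-finger parallel gripper is mounted at the origin on a cart in front of the work surface, level with it; the furniture and walls round the work are solid. World frame = base frame: x ahead of the robot, y to its left, z up, the work surface at z = 0. Lengths are in m, angles in degrees, forces in N, time in s.
With the tool pointing down it reaches from about 0.375 to 0.975 m from the base axis. Payload 3.8 kg.
Tool frame: the origin (TCP) lies between the finger pads; the fingertips stand 11 mm ahead of it and the grasp point (between the pads) lies 8 mm behind it; z points along the fingers, y is the line along which they close (so a half turn about z gives the same grasp; the last joint's range is limited). The gripper opens to 85 mm and grips with 20 to 120 N. Pads are 22 mm wide; open, the fingers measure 114 mm over their backs; the gripper's body (76 mm by 85 mm) begins 54 mm behind the grasp point. The pads swing forward as they close: fully open they stand 13 mm farther back than shut.
Start: joints at [-65.77, 15.12, 91.902, -0, 72.978, -2.114], TCP at [0.3, -0.605, 0.242] pointing down, gripper open.
Joint ranges: [-150.88, 150.88], [-54.13, 125.18], [17.81, 147.31], [-75.09, 255.09], [0, 152.58], [-146.25, 146.25]. Speed limits (degrees/s): [147.25, 147.25, 180, 180, 180, 180].

## Interface

Orientations are given as a 3x3 rotation matrix whose columns are the frame's x, y, z axes.
In Python, from station import bot, optics, order gives the robot as it stands.
- The arm moves only by the tool servo_tool, never from a script. Its argument "steps" is a list of rows, each a list of 3 entries, a list of its own where there are three numbers: the shift along the tool's x, y, z in units of 0.2 m (1.0 is 0.2 m), then the turn, a rotation vector about the tool's x, y, z in units of 90 degrees (1.0 is 90 degrees), then the finger opening in mm, from 0 to 85.4. In form: [[[tx, ty, tz], [wx, wy, wz], grip], ...]. A call has 1 to 20 rows; each row is the pose to reach, as a shift and turn from the pose commanded when the call began, along the tool's axes at that moment; what a row does not reach only later rows make up. A row lasts 1/8 s, in which the tool goes at most 62.5 mm and 10.7 degrees, less where a joint would pass 70% of its speed; a pose out of reach is approached as far as the arm can. A call with a number of a shift or a turn outside -1 to 1 is refused whole. A call with a gripper value outside its range is refused whole. The fingers move at their own pace and stop on an object; "grip_force" is the grip in N (left out, the last holds). Time passes only in rows, so rows that repeat a pose let the fingers close. It gives the time, the measured TCP pose, the force, the opening and the grip force at its end, in the units of the state.
- bot.get_obs(): the state, without advancing time (a new reading comes with each control period).
- optics.grab_frame(name): name is "scene" or "side" or "wrist"; returns the picture (400x640x3 uint8, red, green, blue); there is no depth.
- optics.camera_model(name): a dict with "camera_matrix" (3x3 intrinsics, pixels), "world_to_cam" (4x4, takes a point from world to camera coordinates). Camera axes: x right, y up, looking along -z (the intrinsics and any distortion apply to the point x, -y, -z); pixel columns grow to the right and rows downward; lengths in m; the calibration is good to about 2 mm. A picture is of the moment at which its call begins: read the wrist's pose just before it. camera_model takes no time and is no camera call; for the wrist camera it gives the pose at the moment of the call.
- order.finish_job(): hands the job in; it is judged then, once.
The state is a dict: "t": time; "joint_pos": joint angles; "qvel": joint speeds; "joint_torque": joint torques, N m; "eef_pos": TCP position; "ee_rot": TCP orientation; "ft_force": force on the tool from outside, world axes, zero at the start; "ft_torque": the same for the moment, N m; "gripper_width": finger opening in m; "gripper_force": force on a finger pad.
Only numpy, scipy, OpenCV 4.12 (cv2) and the standard library are available. Lean on these libraries where they do the work, as an engineer would, in place of code of your own. Each camera call takes 0.05 s, during which the arm holds its last target. There are 200 camera calls.

## Working session

There is one attempt and no reset: what is moved stays moved. The work goes in short steps, Python scripts to look and compute and a tool call to move; the robot and the scene stay as the last step left them, time stands still between calls to the robot, and variables do not carry over. Pictures are saved under pics/ and viewed, at most 11 in all, crops included, and the job is handed in when it is done.

Besides the shell and the picture viewer there is one more tool, called after "Call:" as name(argument=value, ...) on one line, values as JSON. servo_tool: Moves the arm, as the interface text tells. Shifts and turns lie within -1 to 1; 1 stands for 0.2 m of shift or 90 degrees of turn. Its arguments: {"type":"object","properties":{"steps":{"type":"array","items":{"type":"array"}},"grip_force":{"type":"number"}},"required":["steps"]}

```bash
mkdir -p pics; cat > h.py <<'E'
import numpy as np, cv2
from station import bot, optics, order
def snap(n,f):
    im=optics.grab_frame(n); cv2.imwrite(f'pics/{f}.png',im[:,:,::-1]); return im
def proj(n,P):
    m=optics.camera_model(n); K=np.array(m['camera_matrix']); T=np.array(m['world_to_cam'])
    c=T[:3,:3]@np.array(P,float)+T[:3,3]; c=c*[1,-1,-1]; p=K@c; return p[:2]/p[2]
def ray(n,px,m=None):
    m=m or optics.camera_model(n); K=np.array(m['camera_matrix']); T=np.array(m['world_to_cam'])
    d=np.linalg.solve(K,[px[0],px[1],1])*[1,-1,-1]; R=T[:3,:3]
    return -R.T@T[:3,3], R.T@d
def onz(n,px,z,m=None):
    o,d=ray(n,px,m); return o+d*(z-o[2])/d[2]
E
python3 - <<'E'
from h import *
print(bot.get_obs())
print({n:optics.camera_model(n) for n in('scene','side','wrist')})
a=snap('scene','scene0');b=snap('side','side0')
E
```

```text
{'t': 0.0, 'joint_pos': array([-6.57687561e+01,  1.51712109e+01,  9.19816895e+01,  7.21716137e-04,
        7.29752863e+01, -2.11505333e+00]), 'qvel': array([-0.03950637, -0.0005727 , -0.05070295,  0.02641148,  0.05744365,
        0.06752857]), 'joint_torque': array([-4.25916887e-04, -5.15113413e+01, -3.67319798e+01, -4.41581496e-04,
        1.29539214e-02, -1.94709401e-05]), 'eef_pos': array([ 0.29926858, -0.60425341,  0.24093373]), 'ee_rot': array([[ 8.96129804e-01,  4.43791112e-01, -9.07240914e-04],
       [ 4.43792029e-01, -8.96127476e-01,  2.04510833e-03],
       [ 9.45973897e-05, -2.23530881e-03, -9.99997497e-01]]), 'ft_force': array([ 0.39501347, -0.35526409,  0.15592007]), 'ft_torque': array([0.04628442, 0.0114692 , 0.03438055]), 'gripper_force': 0.0, 'gripper_width': 0.08522872414382111}
{'scene': {'camera_matrix': array([[484.54936843,   0.        , 311.66300058],
       [  0.        , 484.54936843, 197.00090816],
       [  0.        ,   0.        ,   1.        ]]), 'world_to_cam': array([[ 0.56571083, -0.82453016, -0.01101286, -0.28925099],
       [ 0.49064948,  0.32584106,
[... 341 characters left out ...]
to_cam': array([[ 0.88447684,  0.46656479,  0.00424557, -0.49109828],
       [-0.40984771,  0.77254397,  0.48497492,  0.18287663],
       [ 0.22299233, -0.43068912,  0.87451775, -1.53091736],
       [ 0.        ,  0.        ,  0.        ,  1.        ]])}, 'wrist': {'camera_matrix': array([[322.70108258,   0.        , 320.01859402],
       [  0.        , 322.70108258, 203.07876492],
       [  0.        ,   0.        ,   1.        ]]), 'world_to_cam': array([[ 0.44363526, -0.89620394, -0.00250054, -0.67349159],
       [ 0.85056061,  0.42191691, -0.3138993 ,  0.04098726],
       [ 0.28237281,  0.13712994,  0.94945299, -0.38136482],
       [ 0.        ,  0.        ,  0.        ,  1.        ]])}}
```

View pics/scene0.png

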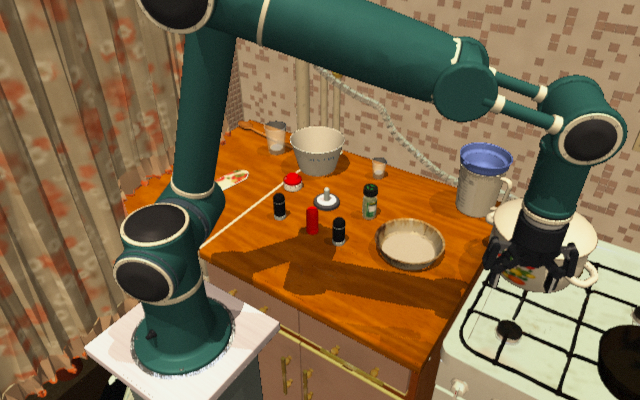

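View pics/side0.png

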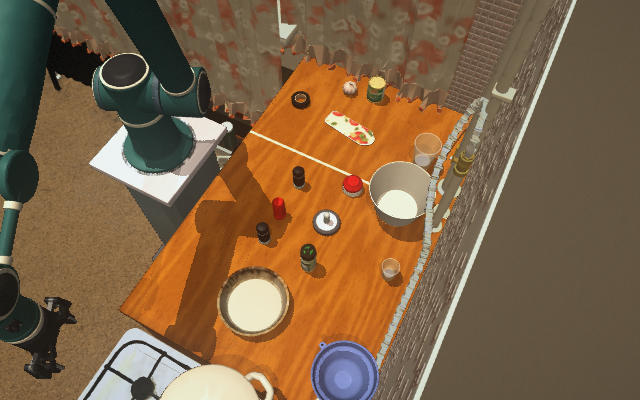

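The side view shows two black grips at (298,177) and (263,233), with a red look-alike between them at (279,208). The gauge is at (326,221), the spice jar with its black cap at (308,257), the timer at (352,186), the dish at (254,302) and the rest at (350,128). The two black ones with a steel ring fit. The red one doesn't, and the jar has a green label. I'll measure these and check them in an enlarged crop.

```bash
python3 - <<'E'
from h import *
a=cv2.imread('pics/scene0.png');b=cv2.imread('pics/side0.png')
for n,px,z in [('side',(298,172),.08),('side',(263,228),.08),('side',(326,214),.058),('side',(254,305),.002),('side',(350,128),.003),('side',(308,247),.1),('side',(352,182),.04),('side',(279,202),.08),
 ('scene',(279,197),.08),('scene',(339,222),.08),('scene',(326,190),.058),('scene',(410,246),.002)]:
    print(n,px,onz(n,px,z).round(3))
def dark(im,box,t=60):
    x0,y0,x1,y1=box; m=(im[y0:y1,x0:x1].max(2)<t).astype(np.uint8)
    k,l,s,c=cv2.connectedComponentsWithStats(m); 
    i=1+np.argmax(s[1:,4]); return s[i]+[x0,y0,0,0,0]
print(dark(b,(285,160,312,194)),dark(b,(250,216,276,248)),dark(a,(268,188,290,224)),dark(a,(328,212,350,246)))
# rest
hsv=cv2.cvtColor(b,cv2.COLOR_BGR2HSV); x0,y0,x1,y1=315,103,385,153
# anything not wood
c=b[y0:y1,x0:x1].astype(int); m=(c[:,:,0]>110).astype(np.uint8)
cs,_=cv2.findContours(m,cv2.RETR_EXTERNAL,cv2.CHAIN_APPROX_NONE); cc=np.vstack([q for q in cs if cv2.contourArea(q)>30])[:,0]+[x0,y0]
W=np.array([onz('side',p,.003)[:2] for p in cc]); r=cv2.minAreaRect((W*1000).astype(np.float32)); print('rest',r)
A=cv2.resize(b[150:270,245:345],None,fx=4,fy=4,interpolation=cv2.INTER_CUBIC)
B=cv2.resize(a[170:260,255:385],None,fx=3,fy=3,interpolation=cv2.INTER_CUBIC)
out=np.zeros((480,800,3),np.uint8); out[:480,:400]=A; out[:270,405:795]=B; cv2.imwrite('pics/crop.png',out)
E
```

```text
side (298, 172) [0.466 0.069 0.08 ]
side (263, 228) [ 0.468 -0.13   0.08 ]
side (326, 214) [ 0.593 -0.003  0.058]
side (254, 305) [ 0.537 -0.305  0.002]
side (350, 128) [0.507 0.335 0.003]
side (308, 247) [ 0.605 -0.13   0.1  ]
side (352, 182) [0.608 0.134 0.04 ]
side (279, 202) [ 0.467 -0.041  0.08 ]
scene (279, 197) [0.453 0.072 0.08 ]
scene (339, 222) [ 0.451 -0.131  0.08 ]
scene (326, 190) [ 0.582 -0.004  0.058]
scene (410, 246) [ 0.553 -0.298  0.002]
[293 177  11   9  72] [256 223  14  19 155] [273 193  12  24 222] [332 218  13  24 257]
rest ((506.89031982421875, 334.1797790527344), (63.692684173583984, 174.4403533935547), 78.5685806274414)
```

View pics/crop.png

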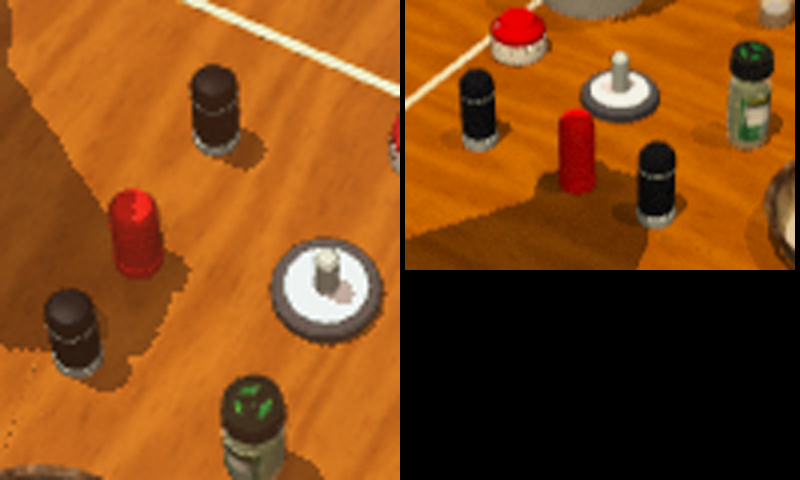

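The crop confirms it. The two black ridged grips with a steel ferrule show at crop (215,110) and (72,335); the red one between them is ridged red with no ferrule. I'll swing the arm in and measure the gauge in the meantime.

Call:
servo_tool(steps=[[[0.2,-0.3,-0.4],[0,0,-0.1],85],[[0.53,-0.85,-0.4],[0,0,-0.2],85],[[0.53,-0.85,-0.4],[0,0,-0.3],85],[[0.53,-0.85,-0.4],[0,0,-0.4],85],[[0.53,-0.85,-0.4],[0,0,-0.5],85],[[0.53,-0.85,-0.4],[0,0,-0.6],85],[[0.53,-0.85,-0.4],[0,0,-0.707],85],[[0.53,-0.85,-0.4],[0,0,-0.707],85]])

```text
t: 1.1
eef_pos: [0.3189, -0.4052, 0.3218]
ee_rot: [[0.002, 1.0, -0.001], [1.0, -0.002, 0.001], [0.001, -0.001, -1.0]]
ft_force: [0.3, -0.3, -0.9]
gripper_width: 0.0848
gripper_force: 0.0
```

```bash
python3 - <<'E'
from h import *
o=bot.get_obs(); m=optics.camera_model('wrist'); T=np.array(m['world_to_cam']); R=np.array(o['ee_rot'])
print(o['eef_pos'],R.round(3)); print('cam in tool',R.T@(-T[:3,:3].T@T[:3,3]-o['eef_pos']),'look in tool',R.T@(-T[2,:3]))
a=cv2.imread('pics/scene0.png');b=cv2.imread('pics/side0.png')
for n,im,(x0,y0,x1,y1) in [('side',b,(312,204,342,238)),('scene',a,(312,184,342,212))]:
    c=im[y0:y1,x0:x1].astype(int); m=((c.max(2)-c.min(2)<45)|(c[:,:,0]>90)).astype(np.uint8)
    cs,_=cv2.findContours(m,cv2.RETR_EXTERNAL,cv2.CHAIN_APPROX_NONE); q=max(cs,key=cv2.contourArea)[:,0]+[x0,y0]
    (cx,cy),ax,an=cv2.fitEllipse(q); print(n,(cx,cy),ax,onz(n,(cx,cy),.01))
E
```

```text
[ 0.31891271 -0.40520917  0.32181676] [[ 0.002  1.    -0.001]
 [ 1.    -0.002  0.001]
 [ 0.001 -0.001 -1.   ]]
cam in tool [ 0.08088121 -0.00014369 -0.13232326] look in tool [-3.14020364e-01  2.89881028e-04  9.49416203e-01]
side (326.0755920410156, 222.04428100585938) (24.516551971435547, 26.54689598083496) [ 0.59441732 -0.00340017  0.01      ]
scene (326.1481628417969, 200.25030517578125) (20.970592498779297, 23.45783805847168) [0.59360711 0.00241799 0.01      ]
```

Call:
servo_tool(steps=[[[0.3,0.3,0],[0,0,0],60],[[0.6,0.6,0],[0,0,0],60],[[1,1,0],[0,0,0],60],[[1,1,0],[0,0,0],60],[[1,1,0],[0,0,0],60],[[1,1,0],[0,0,0],60]])

```text
t: 1.85
eef_pos: [0.5203, -0.2037, 0.3216]
ee_rot: [[-0.0, 1.0, -0.001], [1.0, 0.0, 0.001], [0.001, -0.001, -1.0]]
ft_force: [-0.6, -0.4, 0.2]
gripper_width: 0.06
gripper_force: 0.0
```

Call:
servo_tool(steps=[[[0.3,0,0],[0,0,0],60],[[0.6,0,0],[0,0,0],60],[[0.9,0,0],[0,0,0],60],[[0.9,0,0],[0,0,0],60],[[0.9,0,0],[0,0,0],60],[[0.9,0,0],[0,0,0],60]])

```text
t: 2.6
eef_pos: [0.5191, -0.0274, 0.3222]
ee_rot: [[0.003, 1.0, -0.0], [1.0, -0.003, -0.001], [-0.001, -0.0, -1.0]]
ft_force: [-0.0, -0.2, -0.1]
gripper_width: 0.0601
gripper_force: 0.0
```

```bash
python3 - <<'E'
from h import *
o=bot.get_obs();m=optics.camera_model('wrist'); np.savez('w1.npz',**m); snap('wrist','w1'); print(o['eef_pos'],o['qvel'].round(2))
for n,P in dict(A=(.46,.07,.08),B=(.46,-.13,.08),g=(.593,0,.058),red=(.46,-.04,.08)).items(): print(n,proj('wrist',P))
E
```

```text
[ 0.51914908 -0.02735195  0.3222038 ] [-0.19  0.01 -0.14  0.14 -0.01 -0.03]
A [265.29139204  80.50151507]
B [274.17496523 247.40213501]
g [380.61649818 142.32626331]
red [270.53650477 179.04435898]
```

View pics/w1.png

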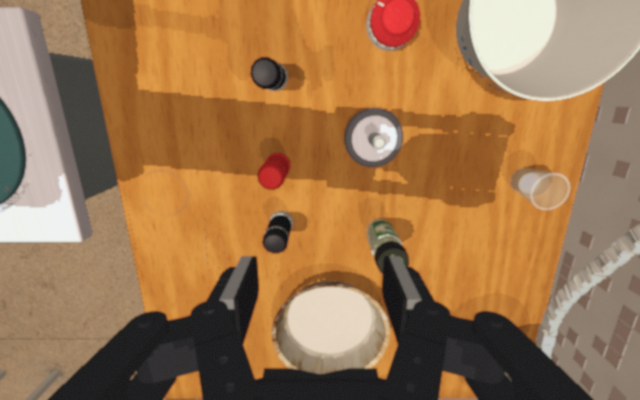

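In the wrist view, the upper grip A has its top at about (265,71) and the lower grip B at about (275,240). The gauge foot is at (373,138) with the pin tip at (379,142), and the red one is at (272,172). I'll cast these points now.

```bash
cat >> h.py <<'E'
def blob(im,box,f):
    x0,y0,x1,y1=box; m=f(im[y0:y1,x0:x1].astype(int)).astype(np.uint8)
    k,l,s,c=cv2.connectedComponentsWithStats(m); i=1+np.argmax(s[1:,4]); mm=(l==i).astype(np.uint8)
    q=max(cv2.findContours(mm,cv2.RETR_EXTERNAL,cv2.CHAIN_APPROX_NONE)[0],key=cv2.contourArea)[:,0]+[x0,y0]
    return q
E
python3 - <<'E'
from h import *
im=cv2.imread('pics/w1.png'); m=dict(np.load('w1.npz'))
for n,px,z in [('Atop',(264.5,71),.08),('Abase?',(273,80),0),('Btop',(274,241),.08),('pin',(379,142),.058),('foot',(373.5,138),.014),('timer',(397,17),.046)]:
    print(n,onz(0,px,z,m).round(4))
for n,box in [('A',(245,50,300,100)),('B',(255,205,300,260))]:
    q=blob(im,box,lambda c:(c.max(2)<95)&(c.max(2)-c.min(2)<40)); print(n,q.min(0),q.max(0),cv2.minAreaRect(q.astype(np.float32)))
q=blob(im,(335,100,412,175),lambda c:(c.max(2)-c.min(2)<45)); e=cv2.fitEllipse(q); print('foot',e,onz(0,e[0],.012,m))
A=cv2.resize(im[45:105,240:310],None,fx=5,fy=5,interpolation=2);B=cv2.resize(im[200:260,240:310],None,fx=5,fy=5,interpolation=2)
cv2.imwrite('pics/wc.png',np.hstack([A,B]))
E
```

```text
Atop [0.4596 0.0795 0.08  ]
Abase? [0.4575 0.074  0.    ]
Btop [ 0.4602 -0.1211  0.08  ]
pin [5.91e-01 3.00e-04 5.80e-02]
foot [ 5.912e-01 -2.000e-04  1.400e-02]
timer [0.6058 0.1374 0.046 ]
A [252  58] [286  88] ((268.3999938964844, 74.19999694824219), (35.77708435058594, 27.72724151611328), 26.56505012512207)
B [264 216] [291 251] ((277.0401306152344, 232.95558166503906), (22.642671585083008, 37.47014617919922), 15.5241117477417)
foot ((373.079345703125, 137.0638427734375), (56.255523681640625, 58.247764587402344), 35.29961395263672) [0.59091037 0.00080699 0.012     ]
```

View pics/wc.png

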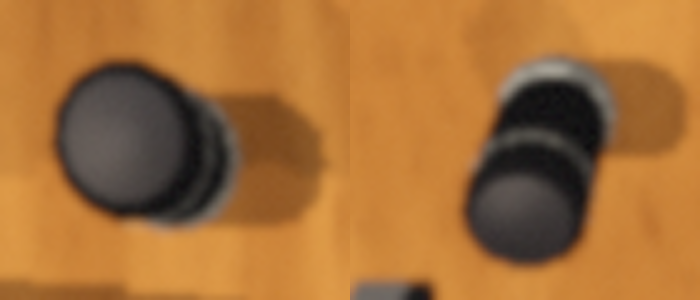

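The crop shows grip A's domed top at frame (264,72) and B's at (275,243), both with ferrules. The casts give A ≈ (0.459, 0.078), B ≈ (0.461, -0.123) and gauge ≈ (0.591, 0.000). Now over A for a closer measurement.

Call:
servo_tool(steps=[[[0.25,-0.15,0.2],[0,0,0],60],[[0.525,-0.3,0.5],[0,0,0],60],[[0.525,-0.3,0.6],[0,0,0],60],[[0.525,-0.3,0.6],[0,0,0],60],[[0.525,-0.3,0.6],[0,0,0],60],[[0.525,-0.3,0.6],[0,0,0],60]])

```text
t: 3.4
eef_pos: [0.4616, 0.0785, 0.2047]
ee_rot: [[0.002, 1.0, 0.004], [1.0, -0.002, 0.0], [0.0, 0.004, -1.0]]
ft_force: [1.0, 0.3, -0.4]
gripper_width: 0.0598
gripper_force: 0.0
```

```bash
python3 - <<'E'
from h import *
m=dict(np.load('w1.npz'));print('B base',onz(0,(281,223.2),.006,m))
print(proj('side',(.459,.078,.08)),proj('scene',(.459,.078,.08)))
o=bot.get_obs();m=optics.camera_model('wrist'); np.savez('w2.npz',**m); im=snap('wrist','w2')[:,:,::-1]; print(o['eef_pos'])
p=proj('wrist',(.459,.078,.08)).astype(int); print(p)
q=blob(im,(p[0]-45,p[1]-45,p[0]+45,p[1]+60),lambda c:(c.max(2)<110)&(c.max(2)-c.min(2)<40)); print(q.min(0),q.max(0))
c=im[max(p[1]-80,0):p[1]+80,p[0]-100:p[0]+100]; cv2.imwrite('pics/w2c.png',cv2.resize(c,None,fx=3,fy=3,interpolation=2)); print(p[0]-100,max(p[1]-80,0))
E
```

```text
B base [ 0.46035909 -0.12649064  0.006     ]
[297.50630414 168.64663384] [278.65999773 195.19721056]
[0.46159991 0.07853278 0.20467884]
[316 199]
[298 162] [335 213]
216 119
```

View pics/w2c.png

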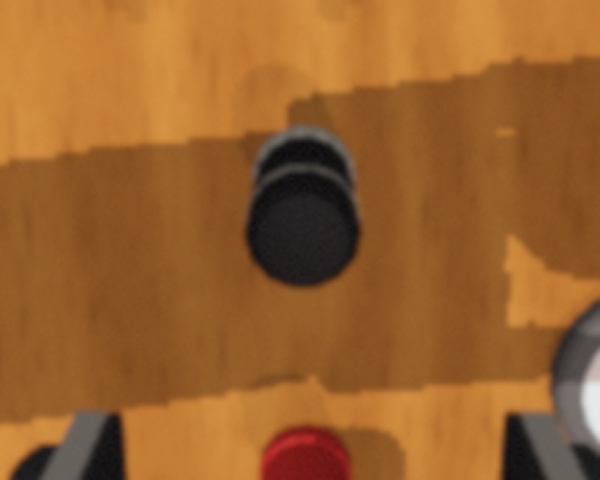

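In the close view A's top circle is centred at crop (303.5,230), which is frame (317.2,195.7). Its ferrule arc is centred near frame (316.5,178).

```bash
python3 - <<'E'
from h import *
m=dict(np.load('w2.npz'))
for z in(.08,.075): print(onz(0,(317.2,195.7),z,m))
for z in(.0,.012): print(onz(0,(316.5,178),z,m))
im=cv2.imread('pics/w2.png'); o=bot.get_obs(); print(o['eef_pos'])
q=blob(im,(390,200,500,300),lambda c:(c.max(2)-c.min(2)<45)); e=cv2.fitEllipse(q); print('foot',e,onz(0,e[0],.012,m))
E
```

```text
[0.45969726 0.08093088 0.08      ]
[0.45967083 0.07940421 0.075     ]
[0.45862463 0.07634644 0.        ]
[0.45871121 0.07930391 0.012     ]
[0.4613886  0.07865423 0.20450105]
foot ((428.4190673828125, 253.78175354003906), (63.09323501586914, 102.98855590820312), 39.375057220458984) [ 0.58363587 -0.00834127  0.012     ]
```

Call:
servo_tool(steps=[[[0,-0.01,0.25],[0,0,0],60],[[0,-0.01,0.5],[0,0,0],60],[[0,-0.01,0.65],[0,0,0],60],[[0,-0.01,0.77],[0,0,0],60],[[0,-0.01,0.77],[0,0,0],60],[[0,-0.01,0.77],[0,0,0],60],[[0,-0.01,0.77],[0,0,0],30],[[0,-0.01,0.77],[0,0,0],30],[[0,-0.01,0.77],[0,0,0],30],[[0,-0.01,0.77],[0,0,0],30],[[0,-0.01,0.77],[0,0,0],30]], grip_force=30)

```text
t: 4.82
eef_pos: [0.4588, 0.0796, 0.0498]
ee_rot: [[0.0, 1.0, 0.003], [1.0, -0.0, 0.0], [0.0, 0.003, -1.0]]
ft_force: [-0.9, -0.1, 5.9]
gripper_width: 0.0333
gripper_force: 29.5
```

Call:
servo_tool(steps=[[[0,0,-0.25],[0,0,0],30],[[0,0,-0.5],[0,0,0],30],[[-0.1,0.2,-0.5],[0,0,0],30],[[-0.25,0.4,-0.5],[0,0,0],30],[[-0.39,0.66,-0.5],[0,0,0],30],[[-0.39,0.66,-0.5],[0,0,0],30],[[-0.39,0.66,-0.5],[0,0,0],30],[[-0.39,0.66,-0.5],[0,0,0],30],[[-0.39,0.66,-0.5],[0,0,0],30]])

```text
t: 5.95
eef_pos: [0.5884, 0.002, 0.1485]
ee_rot: [[-0.001, 1.0, -0.0], [1.0, 0.001, 0.0], [0.0, -0.0, -1.0]]
ft_force: [0.3, -0.4, -0.8]
gripper_width: 0.0333
gripper_force: 30.4
```

```bash
python3 - <<'E'
from h import *
o=bot.get_obs(); print(o['eef_pos'],o['ft_force'])
out=[]
for n in('side','scene','wrist'):
    im=snap(n,n+'3')[:,:,::-1]; p=proj(n,(.591,.0,.09)).astype(int); print(n,p-[33,40])
    c=im[max(p[1]-40,0):,max(p[0]-33,0):][:80,:66]; print(c.shape); c=cv2.copyMakeBorder(c,0,80-c.shape[0],0,66-c.shape[1],0); out.append(cv2.resize(c,None,fx=4,fy=4,interpolation=2))
cv2.imwrite('pics/c3.png',np.hstack(out))
E
```

```text
[0.58837333 0.00204827 0.14846424] [ 0.25748712 -0.38732584 -0.79826222]
side [293 167]
(80, 66, 3)
scene [293 139]
(80, 66, 3)
wrist [290 191]
(80, 66, 3)
```

View pics/c3.png

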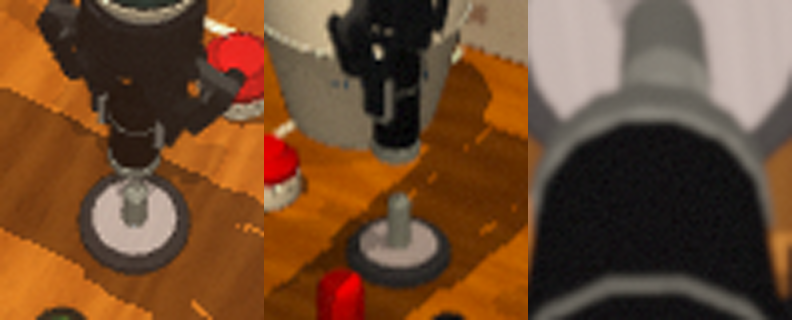

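The crops (side, scene, wrist) show the grip right above the pin. In the wrist crop the pin axis is at column 324 and the ferrule centre at 321, so the grip needs about 2 mm more along x. I'll correct that and lower in small steps.

Call:
servo_tool(steps=[[[-0.003,0.01,0.06],[0,0,0],30],[[-0.003,0.01,0.12],[0,0,0],30],[[-0.003,0.01,0.16],[0,0,0],30],[[-0.003,0.01,0.18],[0,0,0],30],[[-0.003,0.01,0.2],[0,0,0],30],[[-0.003,0.01,0.21],[0,0,0],30],[[-0.003,0.01,0.22],[0,0,0],30],[[-0.003,0.01,0.23],[0,0,0],30],[[-0.003,0.01,0.24],[0,0,0],30],[[-0.003,0.01,0.24],[0,0,0],30],[[-0.003,0.01,0.24],[0,0,0],30]])

```text
t: 7.48
eef_pos: [0.5913, 0.0008, 0.1003]
ee_rot: [[0.0, 1.0, 0.0], [1.0, -0.0, 0.0], [0.0, 0.0, -1.0]]
ft_force: [-0.0, 0.2, -0.1]
gripper_width: 0.0332
gripper_force: 30.4
```

Call:
servo_tool(steps=[[[0,0,0.015],[0,0,0],30],[[0,0,0.03],[0,0,0],30],[[0,0,0.045],[0,0,0],30],[[0,0,0.055],[0,0,0],30],[[0,0,0.06],[0,0,0],30],[[0,0,0.065],[0,0,0],30],[[0,0,0.07],[0,0,0],30],[[0,0,0.075],[0,0,0],30],[[0,0,0.08],[0,0,0],30],[[0,0,0.08],[0,0,0],30]])

```text
t: 8.72
eef_pos: [0.5912, 0.0008, 0.0842]
ee_rot: [[0.0, 1.0, -0.0], [1.0, -0.0, 0.0], [0.0, -0.0, -1.0]]
ft_force: [-0.1, -0.9, -1.6]
gripper_width: 0.0333
gripper_force: 30.4
```

Call:
servo_tool(steps=[[[0,0,0.003],[0,0,0],30],[[0,0,0.006],[0,0,0],30],[[0,0,0.01],[0,0,0],30],[[0,0,0.01],[0,0,0],30],[[0,0,0.01],[0,0,0],30]])

```text
t: 9.35
eef_pos: [0.5914, 0.0008, 0.0837]
ee_rot: [[0.0, 1.0, 0.0], [1.0, -0.0, -0.0], [-0.0, 0.0, -1.0]]
ft_force: [-3.2, -1.3, 7.7]
gripper_width: 0.0337
gripper_force: 31.3
```

Call:
servo_tool(steps=[[[0,0,0.003],[0,0,0],30],[[0,0,0.006],[0,0,0],30],[[0,0,0.006],[0,0,0],30],[[0,0,0.006],[0,0,0],30]])

```text
t: 9.85
eef_pos: [0.5915, 0.0007, 0.0837]
ee_rot: [[0.0, 1.0, 0.0], [1.0, -0.0, -0.0], [-0.0, 0.0, -1.0]]
ft_force: [-6.0, 0.6, 14.3]
gripper_width: 0.0332
gripper_force: 31.8
```

It stops firmly at origin z ≈ 0.034 with 14 N, so grip A is the bad one and goes to the dish. I'll lift it and measure the dish.

Call:
servo_tool(steps=[[[0,0,-0.1],[0,0,0],30],[[0,0,-0.25],[0,0,0],30],[[0,0,-0.45],[0,0,0],30],[[0,0,-0.6],[0,0,0],30],[[0,0,-0.6],[0,0,0],30],[[0,0,-0.6],[0,0,0],30]])

```text
t: 10.6
eef_pos: [0.5908, 0.0008, 0.2004]
ee_rot: [[0.0, 1.0, -0.001], [1.0, -0.0, 0.0], [0.0, -0.001, -1.0]]
ft_force: [-1.7, 0.3, -0.9]
gripper_width: 0.0331
gripper_force: 30.4
```

```bash
python3 - <<'E'
from h import *
b=cv2.imread('pics/side0.png');a=cv2.imread('pics/scene0.png')
for n,im,box in [('side',b,(212,262,296,342)),('scene',a,(370,215,450,275))]:
    q=blob(im,box,lambda c:(c[:,:,0]>110)&(c.max(2)-c.min(2)<90)); h=cv2.convexHull(q); e=cv2.fitEllipse(h); P=[onz(n,p[0],.002)[:2] for p in h]
    print(n,e,onz(n,e[0],.002), cv2.minEnclosingCircle(np.float32(P)))
for n,px in [('side',(254,300.5)),('scene',(410,243))]: print(n,onz(n,px,.04))
print(bot.get_obs()['eef_pos'], onz(0,(333,320),.002,dict(np.load('w1.npz'))))
E
```

```text
side ((254.9507293701172, 304.5888366699219), (52.23005294799805, 57.31491470336914), 67.95537567138672) [ 0.53831319 -0.30249073  0.002     ] ((0.5359193086624146, -0.2991514205932617), 0.07463940978050232)
scene ((408.67791748046875, 241.88037109375), (43.09491729736328, 54.411502838134766), 107.35470581054688) [ 0.56665209 -0.28740724  0.002     ] ((0.5778446197509766, -0.284236341714859), 0.09257800132036209)
side [ 0.54011655 -0.30264393  0.04      ]
scene [ 0.52282607 -0.30747569  0.04      ]
[0.59079238 0.00077995 0.20041999] [ 0.53986507 -0.30317758  0.002     ]
```

Call:
servo_tool(steps=[[[-0.25,-0.05,0],[0,0,0],30],[[-0.5,-0.15,0],[0,0,0],30],[[-0.75,-0.265,0],[0,0,0],30],[[-1,-0.265,0],[0,0,0],30],[[-1,-0.265,0],[0,0,0],30],[[-1,-0.265,0],[0,0,0],30]])

```text
t: 11.35
eef_pos: [0.5372, -0.1987, 0.1992]
ee_rot: [[0.001, 1.0, -0.003], [1.0, -0.001, 0.002], [0.002, -0.003, -1.0]]
ft_force: [-0.1, 0.8, -0.7]
gripper_width: 0.0331
gripper_force: 30.4
```

Call:
servo_tool(steps=[[[-0.25,0,0],[0,0,0],30],[[-0.515,0,0],[0,0,0],30],[[-0.515,0,0.2],[0,0,0],30],[[-0.515,0,0.4],[0,0,0],30],[[-0.515,0,0.55],[0,0,0],30],[[-0.515,0,0.65],[0,0,0],30],[[-0.515,0,0.7],[0,0,0],30],[[-0.515,0,0.71],[0,0,0],30],[[-0.515,0,0.71],[0,0,0],30],[[-0.515,0,0.71],[0,0,0],30]])

```text
t: 12.6
eef_pos: [0.539, -0.3028, 0.0604]
ee_rot: [[0.001, 1.0, 0.002], [1.0, -0.001, -0.001], [-0.001, 0.002, -1.0]]
ft_force: [-0.2, 0.5, 0.6]
gripper_width: 0.0336
gripper_force: 30.4
```

Lower about 8 mm gently to contact, then release and lift.

Call:
servo_tool(steps=[[[0,0,0.01],[0,0,0],30],[[0,0,0.02],[0,0,0],30],[[0,0,0.03],[0,0,0],30],[[0,0,0.035],[0,0,0],30],[[0,0,0.04],[0,0,0],30],[[0,0,0.043],[0,0,0],30],[[0,0,0.043],[0,0,0],30]])

```text
t: 13.48
eef_pos: [0.5381, -0.3022, 0.0523]
ee_rot: [[0.0, 1.0, -0.0], [1.0, -0.0, 0.0], [0.0, -0.0, -1.0]]
ft_force: [-3.8, 2.3, 10.4]
gripper_width: 0.0335
gripper_force: 31.6
```

Call:
servo_tool(steps=[[[0,0,-0.004],[0,0,0],40],[[0,0,-0.004],[0,0,0],60],[[0,0,-0.004],[0,0,0],60],[[0,0,-0.004],[0,0,0],60],[[0,0,-0.1],[0,0,0],60],[[0,0,-0.25],[0,0,0],60],[[0,0,-0.5],[0,0,0],60],[[0,0,-0.75],[0,0,0],60],[[0,0,-0.75],[0,0,0],60]])

```text
t: 14.6
eef_pos: [0.5417, -0.3044, 0.2085]
ee_rot: [[0.0, 1.0, 0.011], [1.0, -0.0, -0.007], [-0.007, 0.011, -1.0]]
ft_force: [0.1, 0.1, 0.1]
gripper_width: 0.0603
gripper_force: 0.0
```

```bash
python3 - <<'E'
from h import *
o=bot.get_obs(); print(o['eef_pos']); W=snap('wrist','w4')[:,:,::-1]; S=snap('scene','s4')[:,:,::-1]
out=np.zeros((320,800,3),np.uint8); out[:200,:320]=cv2.resize(W,(320,200)); out[:,330:330+400]=cv2.resize(S[180:280,340:465],(400,320)); cv2.imwrite('pics/c4.png',out)
E
```

```text
[ 0.54171787 -0.30438123  0.20853413]
```

View pics/c4.png

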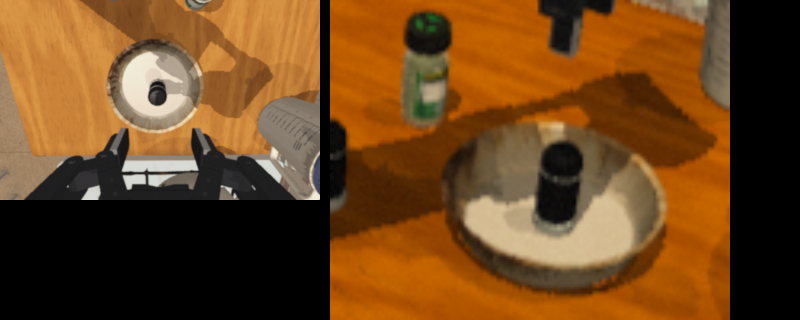

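The first grip stands upright and released on the dish floor, at crop (558,190). Now above grip B for a close measurement.

Call:
servo_tool(steps=[[[0.25,-0.1,0],[0,0,0],60],[[0.5,-0.25,0],[0,0,0],60],[[0.75,-0.39,0],[0,0,0],60],[[0.895,-0.39,0],[0,0,0],60],[[0.895,-0.39,0],[0,0,0],60],[[0.895,-0.39,0],[0,0,0],60],[[0.895,-0.39,0],[0,0,0],60]])

```text
t: 15.58
eef_pos: [0.4603, -0.124, 0.2001]
ee_rot: [[0.001, 1.0, -0.001], [1.0, -0.001, -0.0], [-0.0, -0.001, -1.0]]
ft_force: [-0.8, 0.3, -0.2]
gripper_width: 0.06
gripper_force: 0.0
```

```bash
python3 - <<'E'
from h import *
o=bot.get_obs();m=optics.camera_model('wrist'); im=snap('wrist','w5')[:,:,::-1]; print(o['eef_pos'])
p=proj('wrist',(.46,-.1235,.08)).astype(int); print(p)
q=blob(im,(p[0]-45,p[1]-45,p[0]+45,p[1]+60),lambda c:(c.max(2)<110)&(c.max(2)-c.min(2)<40)); print(q.min(0),q.max(0))
w=q[q[:,1]>p[1]-8]; cx=(w[:,0].min()+w[:,0].max())/2; r=(w[:,0].max()-w[:,0].min()+1)/2; c=(cx,q[:,1].max()-r+.5); print(c,r,onz(0,c,.08,m),onz(0,c,.075,m))
E
```

```text
[ 0.4602855  -0.12403356  0.20009103]
[319 199]
[302 167] [337 216]
(np.float64(319.5), np.float64(198.5)) 18.0 [ 0.45964862 -0.12267339  0.08      ] [ 0.45963507 -0.12424895  0.075     ]
```

Call:
servo_tool(steps=[[[0,0,0.25],[0,0,0],60],[[0,0,0.5],[0,0,0],60],[[0,0,0.65],[0,0,0],60],[[0,0,0.75],[0,0,0],60],[[0,0,0.75],[0,0,0],60],[[0,0,0.75],[0,0,0],60],[[0,0,0.75],[0,0,0],30],[[0,0,0.75],[0,0,0],30],[[0,0,0.75],[0,0,0],30],[[0,0,0.75],[0,0,0],30],[[0,0,0.75],[0,0,0],30]])

```text
t: 17.0
eef_pos: [0.4613, -0.1236, 0.0517]
ee_rot: [[0.0, 1.0, 0.002], [1.0, -0.0, -0.001], [-0.001, 0.002, -1.0]]
ft_force: [-1.8, -1.1, 6.1]
gripper_width: 0.0334
gripper_force: 29.7
```

Call:
servo_tool(steps=[[[0,0,-0.25],[0,0,0],30],[[0,0,-0.5],[0,0,0],30],[[0.1,0.05,-0.6],[0,0,0],30],[[0.3,0.2,-0.6],[0,0,0],30],[[0.5,0.4,-0.6],[0,0,0],30],[[0.62,0.655,-0.6],[0,0,0],30],[[0.62,0.655,-0.6],[0,0,0],30],[[0.62,0.655,-0.5],[0,0,0],30],[[0.62,0.655,-0.5],[0,0,0],30],[[0.62,0.655,-0.5],[0,0,0],30],[[0.62,0.655,-0.5],[0,0,0],30]])

```text
t: 18.38
eef_pos: [0.5911, 0.0002, 0.1511]
ee_rot: [[0.001, 1.0, 0.001], [1.0, -0.001, -0.0], [-0.0, 0.001, -1.0]]
ft_force: [0.4, -0.3, -1.1]
gripper_width: 0.033
gripper_force: 30.3
```

```bash
python3 - <<'E'
from h import *
o=bot.get_obs(); print(o['eef_pos'],o['ft_force'])
out=[]
for n in('side','scene','wrist'):
    im=snap(n,n+'6')[:,:,::-1]; p={'side':(326,207),'scene':(326,179),'wrist':(323,231)}[n]
    c=im[p[1]-40:p[1]+40,p[0]-33:p[0]+33]; out.append(cv2.resize(c,None,fx=4,fy=4,interpolation=2))
cv2.imwrite('pics/c6.png',np.hstack(out))
E
```

```text
[5.91117055e-01 2.26714017e-04 1.51080977e-01] [ 0.36009942 -0.2525758  -1.07964595]
```

View pics/c6.png

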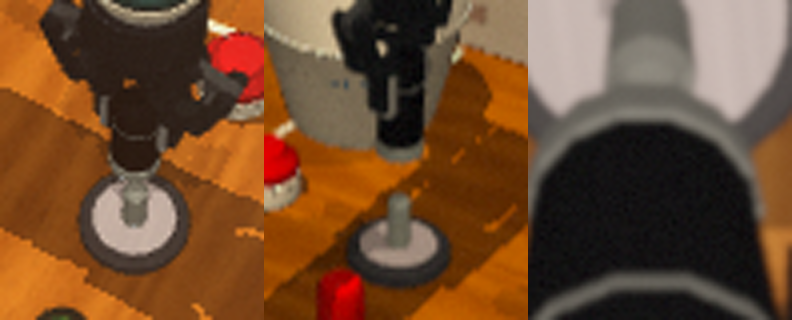

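The wrist crop shows the pin and ferrule lined up at columns 650 and 649. Lowering as before.

Call:
servo_tool(steps=[[[0,0,0.07],[0,0,0],30],[[0,0,0.13],[0,0,0],30],[[0,0,0.17],[0,0,0],30],[[0,0,0.19],[0,0,0],30],[[0,0,0.21],[0,0,0],30],[[0,0,0.22],[0,0,0],30],[[0,0,0.23],[0,0,0],30],[[0,0,0.24],[0,0,0],30],[[0,0,0.25],[0,0,0],30],[[0,0,0.26],[0,0,0],30],[[0,0,0.275],[0,0,0],30],[[0,0,0.29],[0,0,0],30],[[0,0,0.3],[0,0,0],30],[[0,0,0.3],[0,0,0],30]])

```text
t: 20.27
eef_pos: [0.5911, 0.0008, 0.0902]
ee_rot: [[0.0, 1.0, -0.0], [1.0, -0.0, 0.0], [0.0, -0.0, -1.0]]
ft_force: [-0.1, -0.5, -0.5]
gripper_width: 0.0332
gripper_force: 30.3
```

Origin is about 0.040. Creeping past the 34 mm level.

Call:
servo_tool(steps=[[[0,0,0.01],[0,0,0],30],[[0,0,0.02],[0,0,0],30],[[0,0,0.025],[0,0,0],30],[[0,0,0.03],[0,0,0],30],[[0,0,0.035],[0,0,0],30],[[0,0,0.04],[0,0,0],30],[[0,0,0.045],[0,0,0],30],[[0,0,0.05],[0,0,0],30],[[0,0,0.05],[0,0,0],30]])

```text
t: 21.4
eef_pos: [0.5912, 0.0008, 0.0804]
ee_rot: [[0.0, 1.0, -0.0], [1.0, -0.0, -0.0], [-0.0, -0.0, -1.0]]
ft_force: [1.3, 0.2, -1.7]
gripper_width: 0.0331
gripper_force: 30.3
```

It passes the 34 mm level freely, as the good grip should. Down to the foot: origin 0.014 is TCP ≈ 0.0645.

Call:
servo_tool(steps=[[[0,0,0.015],[0,0,0],30],[[0,0,0.03],[0,0,0],30],[[0,0,0.045],[0,0,0],30],[[0,0,0.06],[0,0,0],30],[[0,0,0.066],[0,0,0],30],[[0,0,0.072],[0,0,0],30],[[0,0,0.077],[0,0,0],30],[[0,0,0.082],[0,0,0],30],[[0,0,0.087],[0,0,0],30],[[0,0,0.087],[0,0,0],30],[[0,0,0.087],[0,0,0],30]])

```text
t: 22.78
eef_pos: [0.5915, 0.0008, 0.0657]
ee_rot: [[0.0, 1.0, 0.0], [1.0, -0.0, -0.0], [-0.0, 0.0, -1.0]]
ft_force: [-6.1, 0.9, 14.3]
gripper_width: 0.0335
gripper_force: 32.0
```

It stops on the foot at origin ≈ 0.014 with 14 N: the good grip. Lift it and carry it to the spoon rest.

Call:
servo_tool(steps=[[[0,0,0],[0,0,0],30],[[0,0,-0.1],[0,0,0],30],[[0,0,-0.25],[0,0,0],30],[[0,0,-0.45],[0,0,0],30],[[0,0,-0.66],[0,0,0],30],[[0,0,-0.66],[0,0,0],30],[[0.1,-0.2,-0.66],[0,0,0],30],[[0.3,-0.42,-0.66],[0,0,0],30],[[0.55,-0.42,-0.66],[0,0,0],30],[[0.8,-0.42,-0.66],[0,0,0],30],[[1,-0.42,-0.66],[0,0,0],30],[[1,-0.42,-0.66],[0,0,0],30],[[1,-0.42,-0.66],[0,0,0],30]])

```text
t: 24.4
eef_pos: [0.5067, 0.2003, 0.1943]
ee_rot: [[-0.0, 1.0, -0.001], [1.0, 0.0, -0.001], [-0.001, -0.001, -1.0]]
ft_force: [0.2, -0.7, -1.0]
gripper_width: 0.0329
gripper_force: 30.8
```

Call:
servo_tool(steps=[[[0.25,0,0],[0,0,0],30],[[0.5,0,0],[0,0,0],30],[[0.67,0,0.1],[0,0,0],30],[[0.67,0,0.3],[0,0,0],30],[[0.67,0,0.4],[0,0,0],30],[[0.67,0,0.4],[0,0,0],30],[[0.67,0,0.4],[0,0,0],30]])

```text
t: 25.28
eef_pos: [0.5085, 0.3344, 0.1163]
ee_rot: [[0.002, 1.0, 0.002], [1.0, -0.002, 0.001], [0.001, 0.002, -1.0]]
ft_force: [0.1, 1.5, -0.2]
gripper_width: 0.0329
gripper_force: 30.8
```

```bash
python3 - <<'E'
from h import *
o=bot.get_obs(); print(o['eef_pos'],o['ft_force'])
im=snap('side','side7')[:,:,::-1]; W=snap('wrist','w7')[:,:,::-1]; p=(350,120)
c=cv2.resize(im[80:160,300:400],None,fx=4,fy=4,interpolation=2); W=cv2.resize(W,(400,250)); 
cv2.imwrite('pics/c7.png',np.hstack([c,cv2.copyMakeBorder(W,0,70,0,0,0)]))
E
```

```text
[0.50849277 0.33438107 0.11632865] [ 0.05295672  1.52979618 -0.18908498]
```

View pics/c7.png

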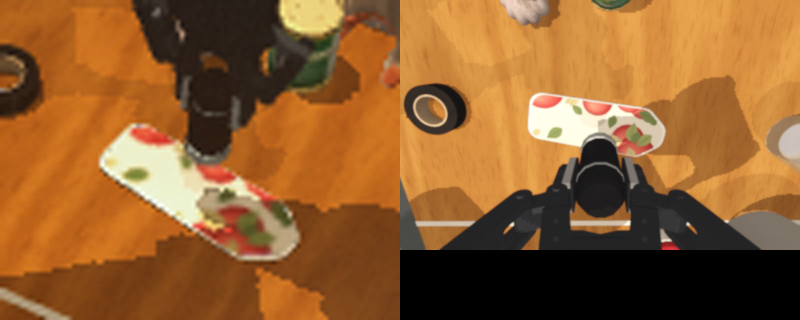

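The grip hangs over the middle of the spoon rest (side crop: grip at (208,150), rest centred at (200,195)). The path down is free.

Call:
servo_tool(steps=[[[0,0,0.1],[0,0,0],30],[[0,0,0.18],[0,0,0],30],[[0,0,0.24],[0,0,0],30],[[0,0,0.27],[0,0,0],30],[[0,0,0.28],[0,0,0],30],[[0,0,0.29],[0,0,0],30],[[0,0,0.295],[0,0,0],30],[[0,0,0.3],[0,0,0],30],[[0,0,0.305],[0,0,0],30],[[0,0,0.305],[0,0,0],30]])

```text
t: 26.62
eef_pos: [0.5077, 0.3351, 0.0552]
ee_rot: [[0.001, 1.0, 0.001], [1.0, -0.001, 0.0], [0.0, 0.001, -1.0]]
ft_force: [-3.1, -0.5, 4.9]
gripper_width: 0.0331
gripper_force: 31.3
```

Light contact at the expected height. Release and lift.

Call:
servo_tool(steps=[[[0,0,0],[0,0,0],40],[[0,0,0],[0,0,0],60],[[0,0,0],[0,0,0],60],[[0,0,0],[0,0,0],60],[[0,0,-0.1],[0,0,0],60],[[0,0,-0.25],[0,0,0],60],[[0,0,-0.5],[0,0,0],60],[[0,0,-0.75],[0,0,0],60],[[0,0,-0.75],[0,0,0],60],[[0,0,-0.75],[0,0,0],60]])

```text
t: 27.88
eef_pos: [0.5075, 0.3349, 0.2052]
ee_rot: [[0.0, 1.0, 0.001], [1.0, -0.0, 0.001], [0.001, 0.001, -1.0]]
ft_force: [-0.2, -0.1, -1.1]
gripper_width: 0.0603
gripper_force: 0.0
```

```bash
python3 - <<'E'
from h import *
o=bot.get_obs(); print(o['t'],o['eef_pos'],o['ft_force'],o['gripper_force'])
m=optics.camera_model('wrist');W=snap('wrist','w8')[:,:,::-1]; S=snap('side','side8')[:,:,::-1]
out=np.hstack([cv2.resize(W,(384,240)),cv2.resize(S,(384,240))]); cv2.imwrite('pics/c8.png',out)
p=proj('wrist',(.507,.335,.08)).astype(int)
q=blob(W,(p[0]-45,p[1]-45,p[0]+45,p[1]+50),lambda c:(c.max(2)<100)&(c.max(2)-c.min(2)<40)); print(p,q.min(0),q.max(0))
E
```

```text
27.875 [0.50752848 0.334875   0.20523577] [-0.17901998 -0.08193522 -1.11051667] 0.0
[321 197] [301 167] [336 215]
```

View pics/c8.png

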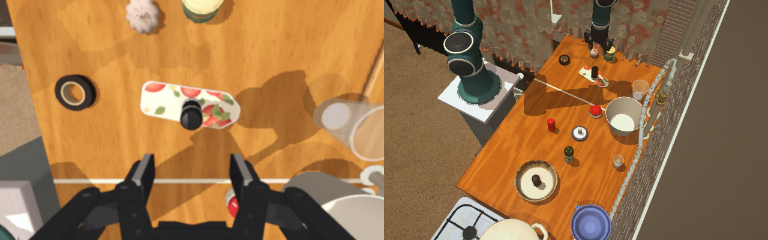

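The second grip stands upright in the middle of the spoon rest, at (190,115) in the left half. The first stands in the dish at (537,181) in the right half, and everything else is in place. Handing in.

```bash
python3 -c "
from h import *
print(order.finish_job())"
```

```text
the job is handed in; nothing more can be done
None
```

I tried both grips on the gauge: the first stopped at about 34 mm and now stands in the steel dish, and the second slid down to the foot and stands on the spoon rest. I handed the job in at about 28 s; no verdict came back.

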